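Draw two square tubes together with a turnbuckle

TASK

Two turnbuckle pullers stand on the bench: one over two lengths of square tube, the other over two lengths of round pipe. Draw the square tubes together for tack welding: swing the T-handled bar on the middle of that turnbuckle over the top to the other side, until the tubes butt against each other. Leave the round pipes' turnbuckle as it is.

Things in the scene. Friction and masses are not known exactly. Their poses are not given: they have to be found in the camera images.
- square_mid (a point): Fixed centre of the turnbuckle to turn, on its axis, 110 mm above the bench. x: along turnbuckle and tubes, the turning axis; y: level, across; z: up. Below, two 50 mm square steel tubes (tops at 62 mm) lie end to end, gap in the middle; jig 370 x 95 mm. Steel middle body 170 mm long, 40 mm across; its threaded rods run to a lug on each tube, 135 mm out along x, 122 mm high.
- square_knob (a point): Centre of the black T-grip (cylinder 26 mm across, 36 mm long, along x of square_mid, flat ends) on the turning bar (10 mm steel rod) of the square tubes' turnbuckle, 100 mm straight out from square_mid. At the start the bar leans 26 to 46 degrees from vertical to +y of square_mid; it must swing up, over and down to the -y side. The grip's centre stays 175 to 215 mm above the bench.
- square_turn (a joint): Angle of that middle body, rad: 0 = bar leaning 0.8 to +y of square_mid (tubes apart), 0.8 = upright, 1.6 = leaning 0.8 to -y, tubes butted, a hard stop. Starts at 0 to 0.35. Fast left and right threads draw each tube in 7 mm per rad (gap = 14 mm x (1.6 - angle), 17 to 22 mm at the start). Takes about 0.25 N m, 3 N at the grip, and stays where it is left.
- round_knob (a point): Centre of the same black T-grip on the bar of the other turnbuckle, over two 42 mm round pipes in a jig 320 mm long; its bar also leans to the +y side of its jig. To be left alone.

How it is judged:
By the outcome, as a careful person would: the job done as asked, in the order asked, and still so for the second after the job is handed in, with the robot touching nothing.
It also fails if it takes over 38 s, if anything falls off the work surface, if the arm or the gripper's body presses on something with over 40 N, if the wrist force passes 120 N, or if a joint passes its speed limit or range.

ROBOT

A 6-joint arm with a two-finger parallel gripper is mounted at the origin on the work surface. World frame = base frame: x ahead of the robot, y to its left, z up, the work surface at z = 0. Lengths are in mm, angles in degrees, forces in N, time in s.
With the tool pointing down it reaches from about 300 to 850 mm from the base axis. Payload 4.2 kg.
Tool frame: the origin (TCP) lies at the very end of the fingers, on their centre line; the grasp point (between the pads) lies 19 mm behind it; z points along the fingers, y is the line along which they close (so a half turn about z gives the same grasp; the last joint's range is limited). The gripper opens to 91 mm and grips with 3 to 60 N. Pads are 32 mm wide; open, the fingers measure 118 mm over their backs; the gripper's body (76 mm by 178 mm) begins 60 mm behind the grasp point.
Start: joints at [-73.109, 18.312, 89.639, -0, 72.044, -1.146], TCP at [178.04, -546.763, 174.876] pointing down, gripper open.
Joint ranges: [-177.97, 177.97], [-48.28, 115.42], [12.27, 149.76], [-77.06, 257.06], [2.81, 150.46], [-146.56, 146.56]. Speed limits (degrees/s): [147.25, 147.25, 180, 180, 180, 180].

INTERFACE

Orientations are given as [roll, pitch, yaw] about the fixed x, y, z axes, in that order (R = Rz(yaw) Ry(pitch) Rx(roll)).
In Python, from workcell import * gives the robot as it stands.
- The arm moves only by the tool move_arm, never from a script. Its argument "motion" is a list of rows, each a list of 3 entries, a list of its own where there are three numbers: the finger opening in mm, from 0 to 91.2, then the shift along the world's x, y, z in units of 25 mm (1.0 is 25 mm), then the turn, a rotation vector about the world's x, y, z in units of 4 degrees (1.0 is 4 degrees). In form: [[grip, [x, y, z], [ax, ay, az]], ...]. A call has 1 to 20 rows; each row shifts and turns the commanded pose from where the row before left it; what a row does not reach is not made up. A row lasts 1/12 s, in which the tool goes at most 41.7 mm and 7.16 degrees, less where a joint would pass 70% of its speed; a pose out of reach is approached as far as the arm can. A call with a number of a shift or a turn outside -1 to 1 is refused whole. A call with a gripper value outside its range is refused whole. The fingers move at their own pace and stop on an object; "grip_force" is the grip in N (left out, the last holds). Time passes only in rows, so rows that do not move let the fingers close. It gives the time, the measured TCP pose, the force, the opening and the grip force at its end, in the units of the state.
- state(): the state, without advancing time (a new reading comes with each control period).
- grab_frame(name): name is "side" or "top"; returns the picture (480x640x3 uint8, blue, green, red); there is no depth.
- camera_info(name): a dict with "fx", "fy", "cx", "cy" (pixels), "rvec" (rotation vector, rad) and "tvec" (3), from world to camera coordinates, as OpenCV has them. Camera axes: x right, y down, z forward; pixel columns grow to the right and rows downward; lengths in mm; the calibration is good to about 2 mm. A picture is of the moment at which its call begins. camera_info takes no time and is no camera call.
- job_done(): hands the job in; it is judged then, once.
The state is a dict: "time_s": time; "qpos": joint angles; "qvel": joint speeds; "effort": joint torques, N m; "ee_pos": TCP position; "ee_rot": TCP orientation; "force": force on the tool from outside, world axes, zero at the start; "torque": the same for the moment, N m; "gripper_width": finger opening in mm; "gripper_force": force on a finger pad.
Only numpy, scipy, OpenCV 4.12 (cv2) and the standard library are available. Lean on these libraries where they do the work, as an engineer would, in place of code of your own. Each camera call takes 0.05 s, during which the arm holds its last target. There are 200 camera calls.

## Working session

There is one attempt and no reset: what is moved stays moved. The work goes in short steps, Python scripts to look and compute and a tool call to move; the robot and the scene stay as the last step left them, time stands still between calls to the robot, and variables do not carry over. Pictures are saved under pics/ and viewed, at most 10 in all, crops included, and the job is handed in when it is done.

Besides the shell and the picture viewer there is one more tool, called after "Call:" by a JSON object that holds its "op" and its "data". move_arm: Moves the arm, as the interface text tells. Shifts and turns lie within -1 to 1; 1 stands for 25 mm of shift or 4 degrees of turn. Its arguments: {"type":"object","properties":{"motion":{"type":"array","items":{"type":"array"}},"grip_force":{"type":"number"}},"required":["motion"]}

```bash
mkdir -p pics
python3 - <<'E'
from workcell import *
import cv2
for n in("side","top"):
    cv2.imwrite(f"pics/{n}0.png",grab_frame(n)); print(n,camera_info(n))
print(state())
E
```

```text
side {'fx': 469.0661648592233, 'fy': 469.0661648592233, 'cx': 319.32094224496655, 'cy': 240.20247447221556, 'rvec': array([ 2.09926827, -0.58156278,  0.27685738]), 'tvec': array([-466.88657276,  343.08586309,  582.62444732])}
top {'fx': 550.027486130521, 'fy': 550.027486130521, 'cx': 316.88520690483756, 'cy': 230.60418802931355, 'rvec': array([ 2.13197453, -2.11104514,  0.19143731]), 'tvec': array([ 26.28026386, 574.13601072, 872.15923722])}
{'time_s': 0.1, 'qpos': array([-7.31086703e+01,  1.83489547e+01,  8.96973535e+01,  5.71755493e-04,
        7.20442620e+01, -1.14675256e+00]), 'qvel': array([ 0.00042895, -0.16476255, -0.15101716,  0.01666642,  0.00708879,
        0.08211673]), 'effort': array([-1.20034103e-03, -4.13333273e+01, -2.32511044e+01,  7.28259422e-02,
        4.22467373e-02, -5.65267931e-05]), 'ee_pos': array([ 177.89995861, -546.26508736,  174.10858806]), 'ee_rot': array([-1.79909459e+02, -2.35612481e-03,  1.80379037e+01]), 'force': array([0.74550244, 0.1568798 , 0.06097655]), 'torque': array([-0.02396444,  0.0445411 , -0.0009419 ]), 'gripper_force': 0.0, 'gripper_width': 91.25306483686231}
```

View pics/side0.png

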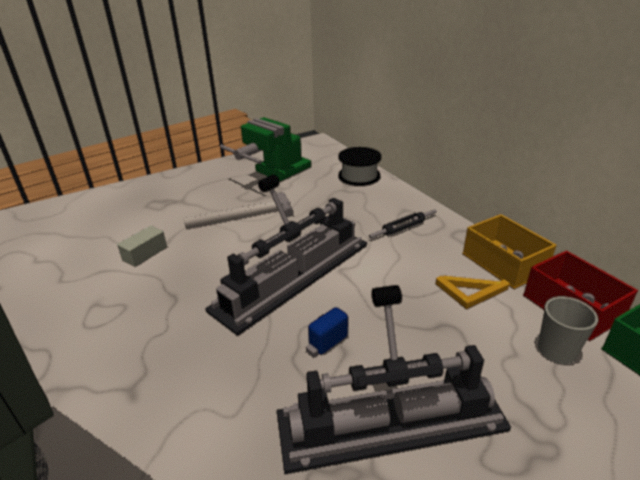

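View pics/top0.png

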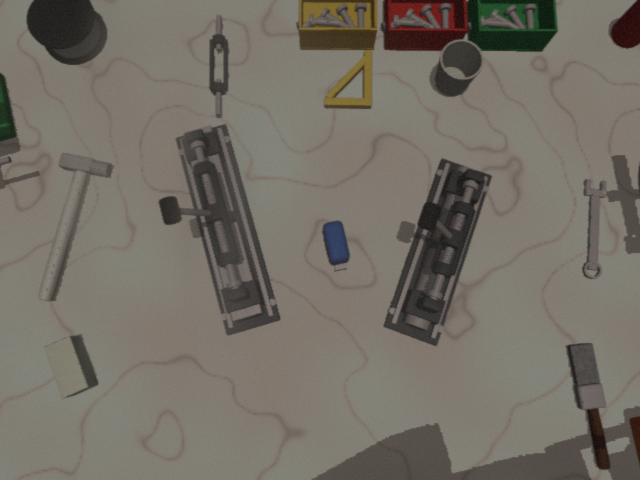

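The square-tube jig is on the left in the top view: knob near (170,210), body near (216,214). In the side view it is the far one, with its knob near (268,184). Next I'll enlarge both.

Run:
```python
import cv2,numpy as np
a=cv2.imread("pics/top0.png")[115:340,140:300]; b=cv2.imread("pics/side0.png")[165:335,195:375]
cv2.imwrite("pics/c.png",np.hstack([cv2.resize(a,(400,562),interpolation=2),cv2.copyMakeBorder(cv2.resize(b,(400,378),interpolation=2),0,184,0,0,0)]))
```

```text
(no output)
```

View pics/c.png

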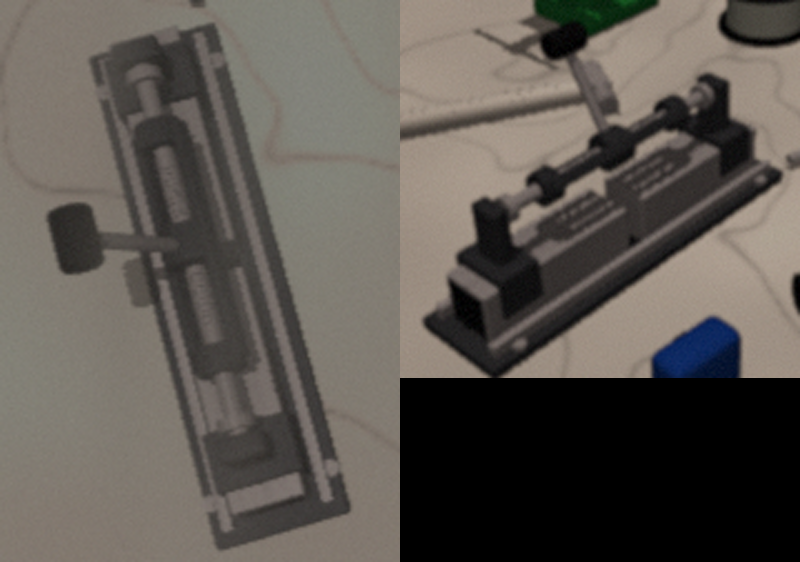

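```bash
cat > h.py <<'E'
from workcell import *
import cv2,numpy as np
def ray(n,p):
    c=camera_info(n);R=cv2.Rodrigues(c["rvec"])[0]
    d=R.T@np.array([(p[0]-c["cx"])/c["fx"],(p[1]-c["cy"])/c["fy"],1]);return -R.T@c["tvec"],d/np.linalg.norm(d)
def tri(*obs):
    A=0;b=0
    for n,p in obs:
        o,d=ray(n,p);M=np.eye(3)-np.outer(d,d);A=A+M;b=b+M@o
    return np.linalg.solve(A,b)
def plane(n,p,z):
    o,d=ray(n,p);return o+d*(z-o[2])/d[2]
E
python3 - <<'E'
from h import *
T=lambda x,y:("top",(140+x/2.5,115+y/2.5)); S=lambda x,y:("side",(195+(x-400)/2.222,165+y/2.222))
print("knob",tri(T(76,238),S(564,40)),"mid",tri(T(190,245),S(613,147)))
c=[plane(*T(*p),10) for p in((92,58),(213,25),(350,508),(218,548))]
for q in c:print(q)
m=sum(c)/4;print("jigc",m)
for d in(c[0]-c[3],c[1]-c[2]):print(np.linalg.norm(d),np.degrees(np.arctan2(d[1],d[0])))
print("mid@110",plane(*T(190,245),110),[plane(*T(*p),112) for p in((148,78),(236,425))])
E
```

```text
knob [575.31861717 240.01800652 198.21006716] mid [590.91944369 191.47432197 111.85371123]
[751.02384842 289.39755665  10.        ]
[777.16465508 202.12625903  10.        ]
[428.7771883   93.83385039  10.        ]
[400.92317899 183.24439104  10.        ]
jigc [589.4722177  192.15051428  10.        ]
365.8400925364301 16.867699598377776
364.830197186521 17.26728185129003
mid@110 [590.20077403 192.20313588 110.        ] [array([700.4629268 , 224.01198164, 112.        ]), array([476.04025595, 158.28217333, 112.        ])]
```

Triangulated: square_mid is about (590,192,110) with yaw 17°, and the knob is at (575,240,197), leaning 30° to +y. The tool's yaw of 18° already lines up. I'll close the fingers, lift, and go over to the +y side of the knob.

Call:
{"op": "move_arm", "data": {"motion": [[0,[0,0,1],[0,0,0]],[0,[0,0,1],[0,0,0]],[0,[0,0,1],[0,0,0]],[0,[0,0,1],[0,0,0]],[0,[0,0,1],[0,0,0]],[0,[0.45,1,0],[0,0,0]],[0,[0.45,1,0],[0,0,0]],[0,[0.45,1,0],[0,0,0]],[0,[0.45,1,0],[0,0,0]],[0,[0.45,1,0],[0,0,0]],[0,[0.45,1,0],[0,0,0]],[0,[0.45,1,0],[0,0,0]],[0,[0.45,1,0],[0,0,0]],[0,[0.45,1,0],[0,0,0]],[0,[0.45,1,0],[0,0,0]],[0,[0.45,1,0],[0,0,0]],[0,[0.45,1,0],[0,0,0]],[0,[0.45,1,0],[0,0,0]],[0,[0.45,1,0],[0,0,0]],[0,[0.45,1,0],[0,0,0]]], "grip_force": 10}}

```text
time_s: 1.77
ee_pos: [346.8, -170.4, 299.6]
ee_rot: [-180.0, 0.0, 18.0]
force: [1.2, -0.2, 0.0]
gripper_width: 0.3
gripper_force: 0.0
```

Call:
{"op": "move_arm", "data": {"motion": [[0,[0.45,1,0],[0,0,0]],[0,[0.45,1,0],[0,0,0]],[0,[0.45,1,0],[0,0,0]],[0,[0.45,1,0],[0,0,0]],[0,[0.45,1,0],[0,0,0]],[0,[0.45,1,0],[0,0,0]],[0,[0.45,1,0],[0,0,0]],[0,[0.45,1,0],[0,0,0]],[0,[0.45,1,0],[0,0,0]],[0,[0.45,1,0],[0,0,0]],[0,[0.45,1,0],[0,0,0]],[0,[0.45,1,0],[0,0,0]],[0,[0.45,1,0],[0,0,0]],[0,[0.45,1,0],[0,0,0]],[0,[0.45,1,0],[0,0,0]],[0,[0.45,1,0],[0,0,0]],[0,[0.45,1,0],[0,0,0]],[0,[0.45,1,0],[0,0,0]],[0,[0.4,0.4,0],[0,0,0]],[0,[0,0,0],[0,0,0]]]}}

```text
time_s: 3.43
ee_pos: [560.3, 290.5, 297.8]
ee_rot: [-180.0, 0.1, 18.2]
force: [-0.7, -0.0, -0.6]
gripper_width: 0.8
gripper_force: 0.0
```

Call:
{"op": "move_arm", "data": {"motion": [[0,[0,0,-1],[0,0,0]],[0,[0,0,-1],[0,0,0]],[0,[0,0,-1],[0,0,0]],[0,[0,0,-1],[0,0,0]],[0,[0,0,-0.6],[0,0,0]],[0,[0,0,0],[0,0,0]],[0,[0.12,-0.38,0],[0,0,0]],[0,[0.12,-0.38,0],[0,0,0]],[0,[0.12,-0.38,0],[0,0,0]],[0,[0.12,-0.38,0],[0,0,0]],[0,[0.12,-0.38,0],[0,0,0]]]}}

```text
time_s: 4.35
ee_pos: [575.2, 239.4, 186.1]
ee_rot: [180.0, -0.1, 18.0]
force: [1.0, -0.4, 0.3]
gripper_width: 0.3
gripper_force: 0.0
```

Run:
```python
from h import *
a=grab_frame("top")[115:340,100:340]; b=grab_frame("side")[125:335,175:375]
cv2.imwrite("pics/d.png",np.hstack([cv2.resize(a,(400,375),interpolation=2),cv2.resize(b,(400,375),interpolation=2)]))
```

```text
(no output)
```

View pics/d.png

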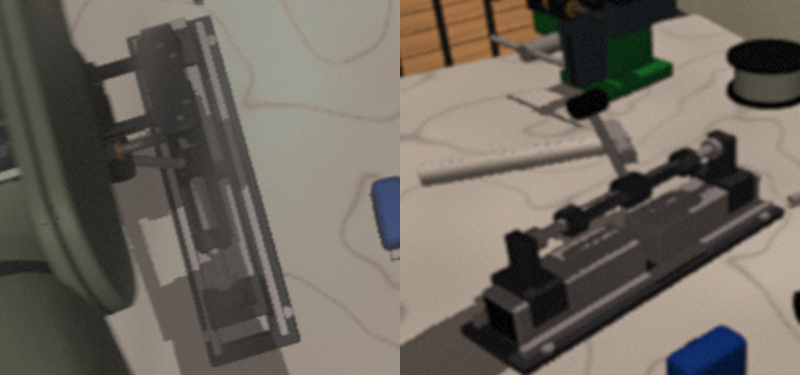

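The side view shows the knob unmoved, at crop (588,103), and the gripper apparently further back. I'll project the TCP into the image and take a wider look.

Run:
```python
from h import *
s=state();print(s["ee_pos"],s["force"])
im=grab_frame("side");t=grab_frame("top")
for n,i in(("side",im),("top",t)):
    c=camera_info(n);K=np.array([[c["fx"],0,c["cx"]],[0,c["fy"],c["cy"]],[0,0,1]])
    print(n,cv2.projectPoints(np.array([s["ee_pos"],[575,240,198]]),c["rvec"],c["tvec"],K,None)[0].reshape(-1,2))
a=t[60:360,60:380];b=im[20:320,120:440]
cv2.imwrite("pics/e.png",np.hstack([cv2.resize(a,(400,375),interpolation=2),cv2.resize(b,(400,375),interpolation=2)]))
```

```text
[575.16956807 238.7879615  185.5404573 ] [-0.452905    0.24134858  0.37998903]
side [[269.04822159 189.41075673]
 [268.13331854 183.26452248]]
top [[173.81622054 211.58047999]
 [170.68943326 209.78113175]]
```

View pics/e.png

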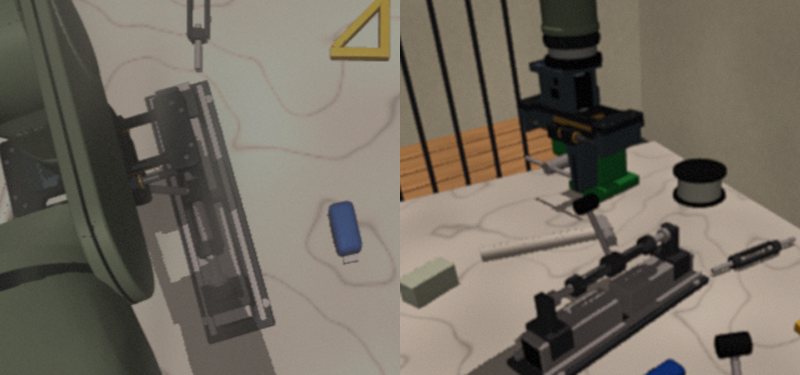

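Run:
```python
from h import *
t=grab_frame("top")[150:250,120:227];b=grab_frame("side")[100:240,215:365]
cv2.imwrite("pics/f.png",np.hstack([cv2.resize(a,None,fx=k,fy=k,interpolation=2) if 0 else cv2.resize(a,(400,373),interpolation=2) for a,k in((t,1),(b,1))]))
```

```text
(no output)
```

View pics/f.png

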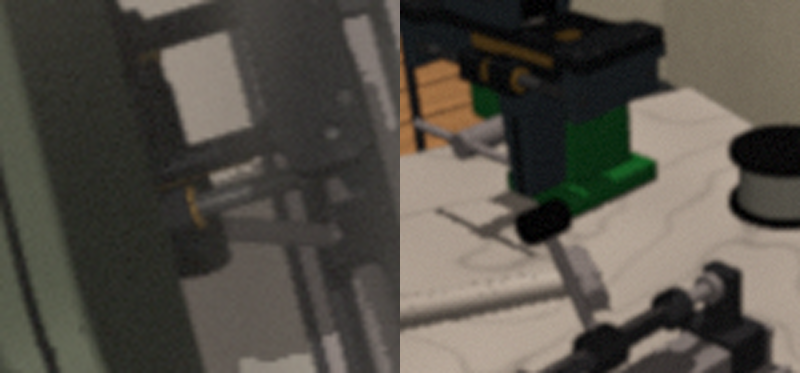

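Run:
```python
from h import *
s=state();print(s["qpos"],s["ee_pos"],s["ee_rot"],s["gripper_width"],s["time_s"])
for n in("side","top"):
    c=camera_info(n);print(n,ray(n,(320,240)))
    K=np.array([[c["fx"],0,c["cx"]],[0,c["fy"],c["cy"]],[0,0,1]])
    X=np.array([-.0+.956,.292,0]);Y=np.array([-.292,.956,0]);p=s["ee_pos"]
    P=[p+a*16*X+b*13*Y+[0,0,h] for h in(0,60) for a in(-1,1) for b in(-1,1)]
    print(cv2.projectPoints(np.array(P),c["rvec"],c["tvec"],K,None)[0].reshape(-1,2).round(0).tolist())
    print("shift +10y', +10z",(cv2.projectPoints(np.array([p,p+10*Y,p+[0,0,10]]),c["rvec"],c["tvec"],K,None)[0].reshape(-1,2)).round(1).tolist())
for q in((265,172),(252,170)):
  print(plane("side",q,186),plane("side",q,210))
```

```text
[2.17013106e+01 2.23385020e+01 8.20421179e+01 1.33090123e-02
 7.56132022e+01 9.36523614e+01] [574.2318629  240.99782996 184.94862352] [-1.79986741e+02 -5.34382251e-03  1.80456424e+01] 0.57368562352741 4.65
side (array([ 269.37958884, -493.35704852,  599.3126794 ]), array([ 0.4072159 ,  0.72179982, -0.55962508]))
[[266.0, 195.0], [257.0, 190.0], [279.0, 188.0], [270.0, 184.0], [263.0, 165.0], [254.0, 161.0], [277.0, 159.0], [267.0, 155.0]]
shift +10y', +10z [[268.1, 189.4], [264.6, 187.8], [267.7, 184.6]]
top (array([403.0284161 ,  25.87211348, 963.26698049]), array([ 1.67779666e-01,  7.37410573e-04, -9.85824244e-01]))
[[184.0, 220.0], [166.0, 225.0], [178.0, 200.0], [161.0, 204.0], [173.0, 211.0], [154.0, 216.0], [167.0, 189.0], [148.0, 194.0]]
shift +10y', +10z [[172.4, 212.3], [165.7, 214.2], [170.5, 210.8]]
[599.92328255 310.54765101 186.        ] [580.72946381 263.86698102 210.        ]
[581.47409049 333.59617225 186.        ] [563.3515687  285.57713415 210.        ]
```

The visible finger ends about 17 px above where the TCP projects, which doesn't fit. I'll raise the hand straight up and compare projection with image in the clear.

Call:
{"op": "move_arm", "data": {"motion": [[0,[0,0,1],[0,0,0]],[0,[0,0,1],[0,0,0]],[0,[0,0,1],[0,0,0]],[0,[0,0,0],[0,0,0]],[0,[0,0,0],[0,0,0]]]}}

```text
time_s: 5.07
ee_pos: [574.8, 241.6, 261.5]
ee_rot: [-180.0, -0.2, 18.1]
force: [-0.6, -0.1, -0.3]
gripper_width: 0.4
gripper_force: 0.0
```

Run:
```python
from h import *
b=grab_frame("side");s=state();p=s["ee_pos"];print(p,s["force"])
c=camera_info("side");K=np.array([[c["fx"],0,c["cx"]],[0,c["fy"],c["cy"]],[0,0,1]])
q=cv2.projectPoints(np.array([p,p+[0,0,79],p+[0,0,150.]]),c["rvec"],c["tvec"],K,None)[0].reshape(-1,2);print(q)
k=4;x0,y0=175,60
b=cv2.resize(b[y0:y0+150,x0:x0+200],None,fx=k,fy=k,interpolation=2)
for u in q:cv2.drawMarker(b,tuple(int(v) for v in (u-[x0,y0])*k),(0,0,255),0,12,1)
cv2.imwrite("pics/g.png",b)
```

```text
[574.05194859 241.19468906 259.78390306] [-0.97093283  0.00364839 -0.78678366]
[[264.46233231 152.38083937]
 [260.3315715  109.16906934]
 [256.20902261  66.04320404]]
```

View pics/g.png

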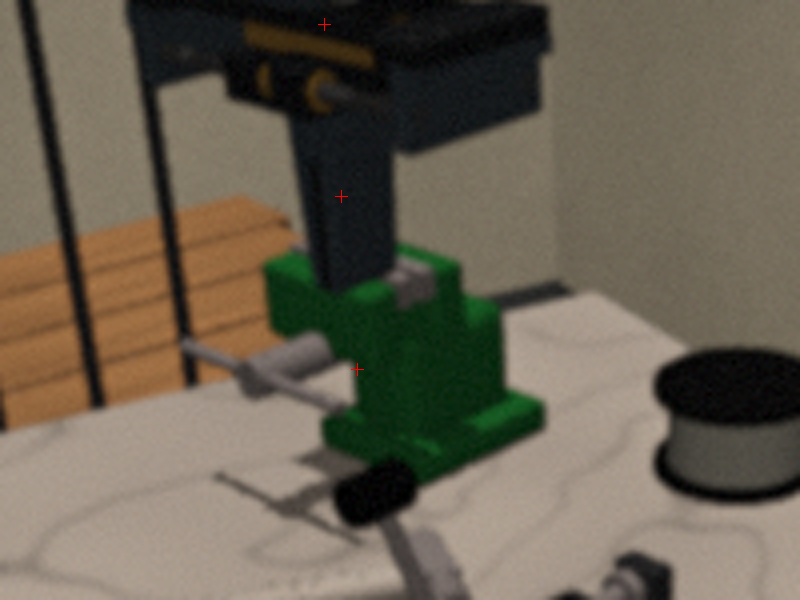

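The fingertip is at crop (350,285), but the reported TCP projects to (357,370). That is about 21 px high, or roughly 38 mm if the error is vertical. I'll triangulate the brass bolt, which both views of the previous pose show, to find where the offset lies.

Run:
```python
from h import *
T=lambda x,y:("top",(120+x*.2675,150+y*.268)); S=lambda x,y:("side",(215+(x-400)*.375,100+y*.375))
p=np.array([574.8,240,185.5]);X=np.array([.956,.292,0]);Y=np.array([-.292,.956,0])
for a,b in((T(195,205),S(515,78)),(T(197,205),S(522,80))):
    r=tri(a,b);d=r-p;print(r,"rel x',y',z",d@X,d@Y,d[2],[np.linalg.norm(np.cross(r-ray(*o)[0],ray(*o)[1])) for o in(a,b)])
```

```text
[552.76043657 204.93236862 319.29333799] rel x',y',z -31.309571003398904 -27.089103078761386 133.7933379895827 [np.float64(0.9994056913992093), np.float64(0.9994056913992865)]
[555.02490809 204.28876209 317.31148616] rel x',y',z -29.33266933838796 -28.365616605038092 131.8114861576384 [np.float64(0.8598826450453866), np.float64(0.8598826450452749)]
```

The lateral position agrees. The real fingertip sits about 25–38 mm above the reported TCP, so it passed over the knob. I'll back off, go lower and push again; a low tip is still safe, since it stays clear of the body.

Call:
{"op": "move_arm", "data": {"motion": [[0,[-0.2,0.68,0],[0,0,0]],[0,[-0.2,0.68,0],[0,0,0]],[0,[-0.2,0.68,0],[0,0,0]],[0,[0,0,-1],[0,0,0]],[0,[0,0,-1],[0,0,0]],[0,[0,0,-1],[0,0,0]],[0,[0,0,-1],[0,0,0]],[0,[0,0,-0.55],[0,0,0]],[0,[0,0,0],[0,0,0]],[0,[0.12,-0.38,0],[0,0,0]],[0,[0.12,-0.38,0],[0,0,0]],[0,[0.12,-0.38,0],[0,0,0]],[0,[0.12,-0.38,0],[0,0,0]],[0,[0.12,-0.38,0],[0,0,0]]]}}

```text
time_s: 6.28
ee_pos: [575.7, 245.9, 149.1]
ee_rot: [-179.7, -0.3, 18.0]
force: [-1.8, 5.7, 4.8]
gripper_width: 0.7
gripper_force: 3.1
```

Contact: about 6 N. I'll keep pushing.

Call:
{"op": "move_arm", "data": {"motion": [[0,[0.12,-0.38,0],[0,0,0]],[0,[0.12,-0.38,0],[0,0,0]],[0,[0.12,-0.38,0],[0,0,0]],[0,[0.12,-0.38,0],[0,0,0]],[0,[0.12,-0.38,0],[0,0,0]],[0,[0.12,-0.38,0],[0,0,0]],[0,[0.12,-0.38,0],[0,0,0]]]}}

```text
time_s: 6.87
ee_pos: [594.8, 176.7, 145.2]
ee_rot: [-180.0, 0.1, 18.0]
force: [-1.0, 4.0, -2.2]
gripper_width: 0.4
gripper_force: 2.0
```

Call:
{"op": "move_arm", "data": {"motion": [[0,[0.06,-0.19,0],[0,0,0]],[0,[0.06,-0.19,0],[0,0,0]],[0,[0.06,-0.19,0],[0,0,0]],[0,[0.06,-0.19,0],[0,0,0]],[0,[0.06,-0.19,0],[0,0,0]]]}}

```text
time_s: 7.28
ee_pos: [602.5, 153.9, 145.9]
ee_rot: [-180.0, 0.0, 18.1]
force: [-1.1, 3.9, -0.8]
gripper_width: 0.4
gripper_force: 1.7
```

Call:
{"op": "move_arm", "data": {"motion": [[0,[0.03,-0.1,0],[0,0,0]],[0,[0.03,-0.1,0],[0,0,0]],[0,[0.03,-0.1,0],[0,0,0]],[0,[0.03,-0.1,0],[0,0,0]]]}}

```text
time_s: 7.62
ee_pos: [606.1, 143.8, 146.5]
ee_rot: [180.0, -0.0, 18.0]
force: [-0.6, 3.4, -0.8]
gripper_width: 0.4
gripper_force: 1.3
```

Call:
{"op": "move_arm", "data": {"motion": [[0,[0.03,-0.1,0],[0,0,0]],[0,[0.03,-0.1,0],[0,0,0]],[0,[0.03,-0.1,0],[0,0,0]],[0,[0.03,-0.1,0],[0,0,0]]]}}

```text
time_s: 7.95
ee_pos: [606.2, 143.6, 146.5]
ee_rot: [-178.9, -0.1, 17.9]
force: [-8.9, 29.5, 1.6]
gripper_width: 0.6
gripper_force: 13.5
```

Run:
```python
from h import *
a=grab_frame("top")[115:340,140:340]; b=grab_frame("side")[150:330,195:375]
cv2.imwrite("pics/i.png",np.hstack([cv2.resize(a,(400,450),interpolation=2),cv2.resize(b,(400,450),interpolation=2)]))
```

```text
(no output)
```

View pics/i.png

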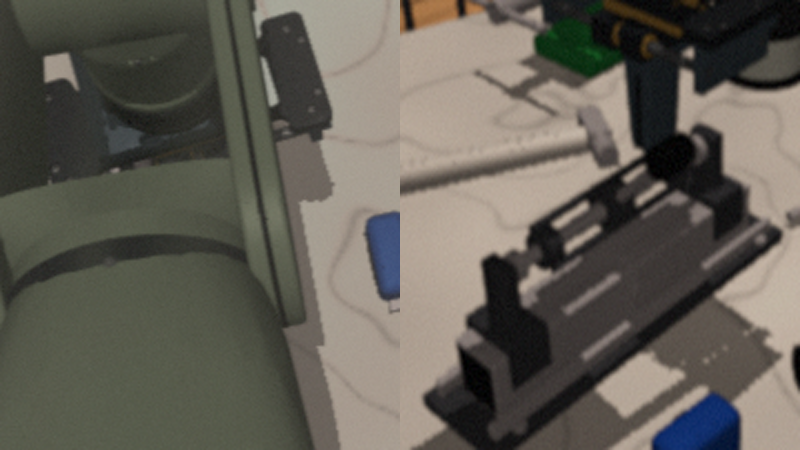

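The force jumped to 30 N with no further motion, so it's at the hard stop. The side view shows the knob swung to the near side at crop (670,155) and the tube gap closed. Now I'll back off and lift clear.

Call:
{"op": "move_arm", "data": {"motion": [[0,[-0.12,0.38,0],[0,0,0]],[0,[-0.12,0.38,0],[0,0,0]],[0,[-0.12,0.38,0],[0,0,0]],[0,[-0.12,0.38,0.2],[0,0,0]],[0,[0,0,1],[0,0,0]],[0,[0,0,1],[0,0,0]],[0,[0,0,1],[0,0,0]],[0,[0,0,1],[0,0,0]],[0,[0,0,1],[0,0,0]],[0,[0,0,1],[0,0,0]],[0,[-1,0,0],[0,0,0]],[0,[-1,0,0],[0,0,0]],[0,[-1,0,0],[0,0,0]],[0,[-1,0,0],[0,0,0]],[0,[-1,0,0],[0,0,0]],[0,[-1,0,0],[0,0,0]],[0,[0,0,0],[0,0,0]],[0,[0,0,0],[0,0,0]]]}}

```text
time_s: 9.55
ee_pos: [446.4, 171.8, 302.3]
ee_rot: [179.9, -0.1, 18.1]
force: [0.1, 0.8, -0.5]
gripper_width: 0.5
gripper_force: 0.0
```

Run:
```python
from h import *
a=grab_frame("side")[140:480,150:550];print(state()["force"])
cv2.imwrite("pics/j.png",cv2.resize(a,(700,595),interpolation=2))
```

```text
[-0.02010967 -0.88609682  0.15703675]
```

View pics/j.png

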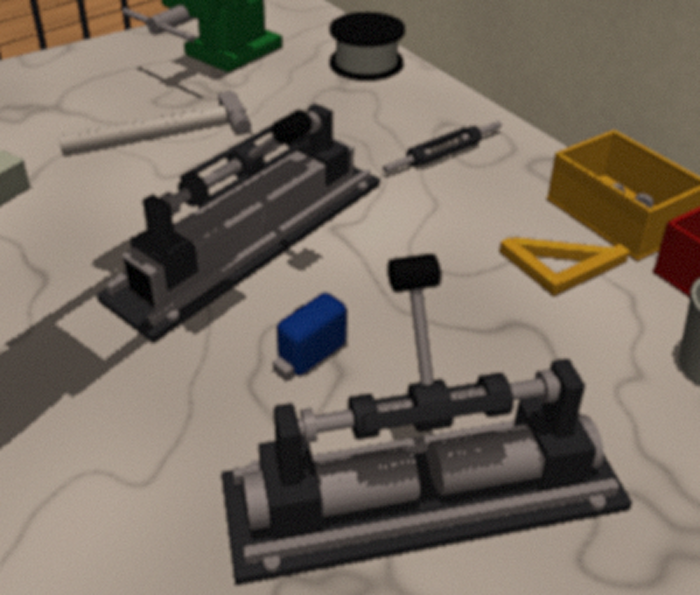

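The knob is at crop (293,127) on the -y side, the tubes are butted, and the round turnbuckle is untouched. The robot is clear of everything, so I'm handing in.

```bash
python3 -c "
from workcell import *
print(job_done())"
```

```text
the job is handed in; nothing more can be done
None
```

I swung the square tubes' turnbuckle bar over to its hard stop and the tubes look butted in the camera view; the round pipes' turnbuckle was left alone, and I handed the job in at about 9.6 s with the arm clear.

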